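# Repack the sample carrier

## Task

Make up the sample carrier for the next incubation: take out the old orange dish that is still in it and stack it squarely on the other orange dish on the green worktop, lay the two blue-green dishes from the green worktop flat in the carrier's two round nests, one in each, and stand the two black-capped vials upright in its two square wells, one in each. The yellow dish and the green-capped vial do not belong to this batch: leave them, and the orange dish on the worktop, where they are.

Things in the scene. Friction and masses are not known exactly. Their poses are not given: they have to be found in the camera images.
- carrier: Fixed white plate, 112 (x) by 284 (y) mm, blue fittings, low grip bar at each end (334 in all). Origin: centre of underside; plate top, the floor of all places, z=5. Nests (grey discs) at x 0, y +85 and -85: 77 inside four corner lips 5.5 high; finger gaps 35 wide towards +x,-x,+y,-y. Square wells at y 0, x +26 and -26: 38 inside, walls 4 thick, 13 high. Either dish/vial to either place.
- old_orange_dish_center (a point): The old orange dish, which at the start lies in the carrier's nest at y = +85 mm: closed round culture dish, 60 mm across and 15 mm high, about 30 g; point at its centre, half-way up (7.5 mm above its underside), z up.
- orange_dish_center (a point): The orange dish on the bench, on which the old one is to be stacked: closed round culture dish, 60 mm across and 15 mm high, about 30 g; point at its centre, half-way up (7.5 mm above its underside), z up. (Carry things round the clear water bath: it is 190 mm high and fills the bench beyond x = 0.55 m from y = -0.38 m to -0.01 m.)
- teal_dish_a_center (a point): One blue-green dish (to be packed): closed round culture dish, 60 mm across and 15 mm high, about 30 g; point at its centre, half-way up (7.5 mm above its underside), z up.
- teal_dish_b_center (a point): The other blue-green dish (to be packed): closed round culture dish, 60 mm across and 15 mm high, about 30 g; point at its centre, half-way up (7.5 mm above its underside), z up.
- yellow_dish_center (a point): Yellow dish with blue-green specks (not to be moved): closed round culture dish, 60 mm across and 15 mm high, about 30 g; point at its centre, half-way up (7.5 mm above its underside), z up.
- vial_pink_center (a point): Glass vial with a black cap and pink contents (to be packed), 21 mm across and 47 mm high, about 25 g, standing upright; point at its centre, half-way up (23.5 mm above its underside), z up.
- vial_blue_center (a point): Glass vial with a black cap and pale blue contents (to be packed), 21 mm across and 47 mm high, about 25 g, standing upright; point at its centre, half-way up (23.5 mm above its underside), z up.
- vial_green_center (a point): Glass vial with a green cap and pale yellow contents (not to be moved), 21 mm across and 47 mm high, about 25 g, standing upright; point at its centre, half-way up (23.5 mm above its underside), z up.
Things that resemble listed ones, but are neither listed nor needed, are in the scene too. Leave any red look-alike of the part that bears teal_dish_a_center alone.

How it is judged:
By the outcome, as a careful person would: the job done as asked, in the order asked, and still so for the second after the job is handed in, with the robot touching nothing.
It also fails if it takes over 120 s, if anything falls off the work surface, if the arm or the gripper's body presses on something with over 40 N, if the wrist force passes 120 N, or if a joint passes its speed limit or range.

## Robot

A 6-joint arm with a two-finger parallel gripper is mounted at the origin on a cart in front of the work surface, level with it; the furniture and walls round the work are solid. World frame = base frame: x ahead of the robot, y to its left, z up, the work surface at z = 0. Lengths are in m, angles in degrees, forces in N, time in s.
With the tool pointing down it reaches from about 0.325 to 0.925 m from the base axis. Payload 3.1 kg.
Tool frame: the origin (TCP) lies at the very end of the fingers, on their centre line; the grasp point (between the pads) lies 19 mm behind it (pinch_z is the distance from the TCP to the grasp point, in m); z points along the fingers, y is the direction in which the jaws open and shut (so a half turn about z gives the same grasp; the last joint's range is limited). The gripper opens to 85 mm and grips with 20 to 120 N. Pads are 22 mm wide; open, the fingers measure 114 mm over their backs; the gripper's body (76 mm by 85 mm) begins 54 mm behind the grasp point. The pads swing forward as they close: fully open they stand 13 mm farther back than shut.
Start: joints at [67.54, 12.427, 92.441, -0, 75.132, -6.429], TCP at [0.173, 0.601, 0.231] pointing down, gripper open.
Joint ranges: [-157.48, 157.48], [-44.54, 120.13], [17.64, 146.25], [-64.5, 244.5], [7.68, 150.69], [-147.95, 147.95]. Speed limits (degrees/s): [159.86, 159.86, 180, 180, 180, 180].

## Interface

Orientations are given as [roll, pitch, yaw] about the fixed x, y, z axes, in that order (R = Rz(yaw) Ry(pitch) Rx(roll)).
In Python, from cell import * gives the robot as it stands. The module is installed in compiled form; this text tells all that it offers.
- The arm moves only by the tool step_arm, never from a script. Its argument "steps" is a list of rows, each a list of 3 entries, a list of its own where there are three numbers: the closure, from 0 (fully open) to 1 (shut), then the shift along the tool's x, y, z in m, then the turn about the tool's z in rad. A call has 1 to 12 rows; each row shifts and turns the commanded pose from where the row before left it, along the tool's axes as they then stand; what a row does not reach is not made up. A row lasts 1/12 s, in which the tool goes at most 41.7 mm and 7.16 degrees, less where a joint would pass 70% of its speed; a pose out of reach is approached as far as the arm can. A call with a gripper value outside its range is refused whole. The fingers move at their own pace and stop on an object; "grip_force" is the grip in N (left out, the last holds). Time passes only in rows, so rows that do not move let the fingers close. It gives the time, the measured TCP pose, the force and the opening at its end, in the units of the state.
- observe(): the state, without advancing time (a new reading comes with each control period).
- snapshot(name): name is "side" or "top"; returns a dict with "frame" (384x512x3 uint8, red, green, blue), "fx", "fy", "cx", "cy" (pixels), "world_to_cam" (4x4, takes a point from world to camera coordinates). Camera axes: x right, y up, looking along -z (the intrinsics and any distortion apply to the point x, -y, -z); pixel columns grow to the right and rows downward; lengths in m; the calibration is good to about 2 mm. A picture is of the moment at which its call begins. There is no depth.
- finish_job(): hands the job in, once; it reports no verdict.
The state is a dict: "time": time; "joint_pos": joint angles; "joint_vel": joint speeds; "joint_torque": joint torques, N m; "position": TCP position; "eef_rot": TCP orientation; "wrist_force": force on the tool from outside, world axes, zero at the start; "moment": the same for the moment, N m; "finger_gap": finger opening in m.
Only numpy, scipy, OpenCV 4.12 (cv2) and the standard library are available. Lean on these libraries where they do the work, as an engineer would, in place of code of your own. Each camera call takes 0.05 s, during which the arm holds its last target. There are 200 camera calls.

## Working session

There is one attempt and no reset: what is moved stays moved. The work goes in short steps, Python scripts to look and compute and a tool call to move; the robot and the scene stay as the last step left them, time stands still between calls to the robot, and variables do not carry over. Pictures are saved under pics/ and viewed, about 12 in all and at most 16, crops included, and the job is handed in when it is done.

Besides the shell and the picture viewer there is one more tool, called after "Call:" as name(argument=value, ...), one argument or row to a line, values as JSON. step_arm: Moves the arm, as the interface text tells. Its arguments: {"type":"object","properties":{"steps":{"type":"array","items":{"type":"array"}},"grip_force":{"type":"number"}},"required":["steps"]}

```bash
mkdir -p pics
cat > h.py <<'E'
from cell import *
import numpy as np, cv2
def shot(n,name=None):
    s=snapshot(n)
    if name: cv2.imwrite(f'pics/{name}.png',cv2.resize(s['frame'][:,:,::-1],None,fx=1.5,fy=1.5,interpolation=cv2.INTER_CUBIC))
    return s
def ray(s,u,v):
    M=np.array(s['world_to_cam']);R,t=M[:3,:3],M[:3,3]
    d=np.array([(u-s['cx'])/s['fx'],-(v-s['cy'])/s['fy'],-1.])
    return -R.T@t,R.T@d
def onz(s,u,v,z):
    c,d=ray(s,u,v);return c+d*(z-c[2])/d[2]
def proj(s,p):
    M=np.array(s['world_to_cam']);q=M[:3,:3]@np.array(p)+M[:3,3]
    return s['cx']+s['fx']*q[0]/-q[2], s['cy']-s['fy']*q[1]/-q[2]
E
python3 - <<'E'
from h import *
for n in('top','side'):
    s=shot(n,n+'0');print(n,s['fx'],s['cx'],s['cy'],[k for k in s],-np.array(s['world_to_cam'])[:3,:3].T@np.array(s['world_to_cam'])[:3,3]);print(np.array(s['world_to_cam']).round(3))
print(observe())
E
```

```text
top 499.70534427023523 260.7859649815145 183.19427790824187 ['frame', 'fx', 'fy', 'cx', 'cy', 'world_to_cam'] [0.39040056 0.03233347 1.68081862]
[[-0.019 -1.     0.013  0.018]
 [ 0.995 -0.018  0.094 -0.547]
 [-0.094  0.015  0.995 -1.637]
 [ 0.     0.     0.     1.   ]]
side 409.7898043381283 253.33294711183234 187.87950500264253 ['frame', 'fx', 'fy', 'cx', 'cy', 'world_to_cam'] [ 0.21012208 -0.89993104  0.8534852 ]
[[ 9.310e-01 -3.640e-01 -1.000e-03 -5.220e-01]
 [ 2.320e-01  5.900e-01  7.730e-01 -1.770e-01]
 [-2.810e-01 -7.210e-01  6.340e-01 -1.131e+00]
 [ 0.000e+00  0.000e+00  0.000e+00  1.000e+00]]
{'time': 0.1, 'joint_pos': array([ 6.75419481e+01,  1.24733685e+01,  9.25192067e+01, -1.39802661e-03,
        7.51318506e+01, -6.42951887e+00]), 'joint_vel': array([-0.04238518, -0.08822633, -0.33279118, -0.07903037,  0.09503725,
       -0.0569346 ]), 'joint_torque': array([-1.60072599e-03, -3.98085523e+01, -3.04968202e+01, -2.73589985e-04,
        4.34113303e-03, -1.62781686e-05]), 'position': array([0.17228813, 0.60002714, 0.23008945]), 'eef_rot': array([-1.79876206e+02, -1.25913676e-02,  1.63971814e+02]), 'wrist_force': array([0.08343041, 0.29821563, 0.83839332]), 'moment': array([ 0.01839843,  0.03709823, -0.01810612]), 'finger_gap': 0.08511852827537245}
```

View pics/top0.png

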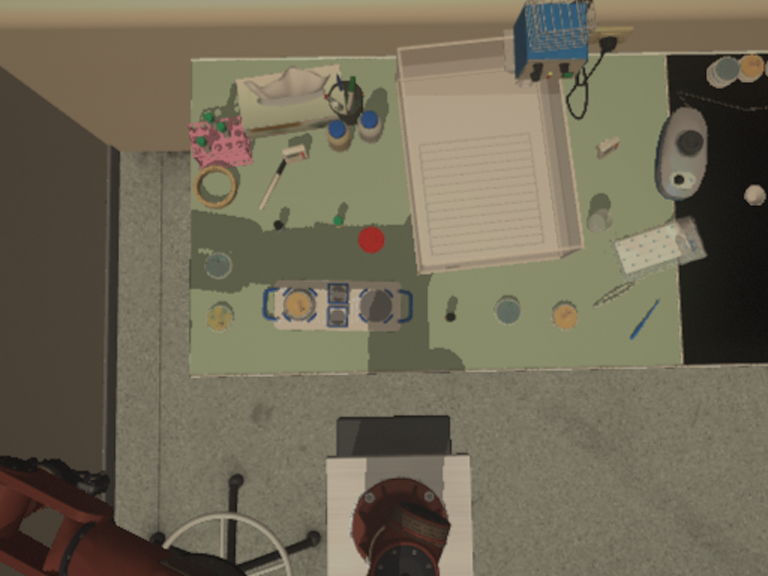

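View pics/side0.png

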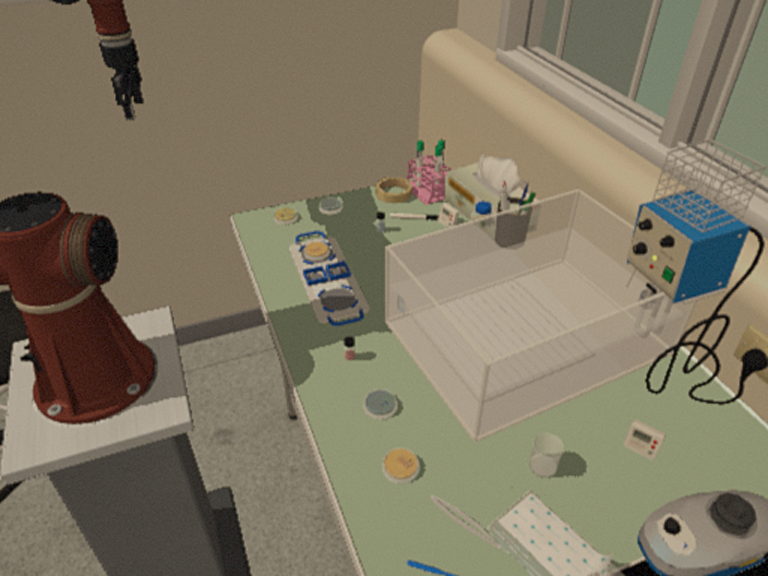

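Run:
```python
from h import *
t=snapshot('top');s=snapshot('side')
a=cv2.resize(t['frame'][125:230,120:400,::-1],None,fx=2.85,fy=2.85,interpolation=cv2.INTER_CUBIC)
b=cv2.resize(s['frame'][120:335,150:290,::-1],None,fx=1.38,fy=1.38,interpolation=cv2.INTER_CUBIC)
c=cv2.resize(s['frame'][120:220,150:290,::-1],None,fx=2.9,fy=2.9,interpolation=cv2.INTER_CUBIC)
im=np.zeros((600,800,3),np.uint8);im[:a.shape[0],:a.shape[1]]=a[:, :800];im[300:300+b.shape[0],:b.shape[1]]=b;im[300:300+c.shape[0],220:220+c.shape[1]]=c
cv2.imwrite('pics/c1.png',im)
# circles in the top view
g=cv2.cvtColor(t['frame'],cv2.COLOR_RGB2GRAY)
g4=cv2.resize(g,None,fx=4,fy=4,interpolation=cv2.INTER_CUBIC)
for nm,u,v in[('tealA',145,177),('tealB',339,207),('yel',146,212),('or',377,211),('old',199,203)]:
    x0,y0=u-18,v-18;roi=g4[y0*4:(y0+36)*4,x0*4:(x0+36)*4]
    k=cv2.HoughCircles(cv2.GaussianBlur(roi,(0,0),3),cv2.HOUGH_GRADIENT,1,200,param1=60,param2=10,minRadius=30,maxRadius=42)
    if k is not None:
        cx,cy,r=k[0,0];U=x0+(cx+.5)/4-.5;V=y0+(cy+.5)/4-.5
        z=.015+(.005 if nm=='old' else 0)
        print(nm,round(U,2),round(V,2),r/4,onz(t,U,V,z).round(4), 'side px',np.round(proj(s,onz(t,U,V,z)),1))
```

```text
old 199.0 201.75 7.775 [0.4894 0.2138 0.02  ] side px [211.5 165.3]
```

View pics/c1.png

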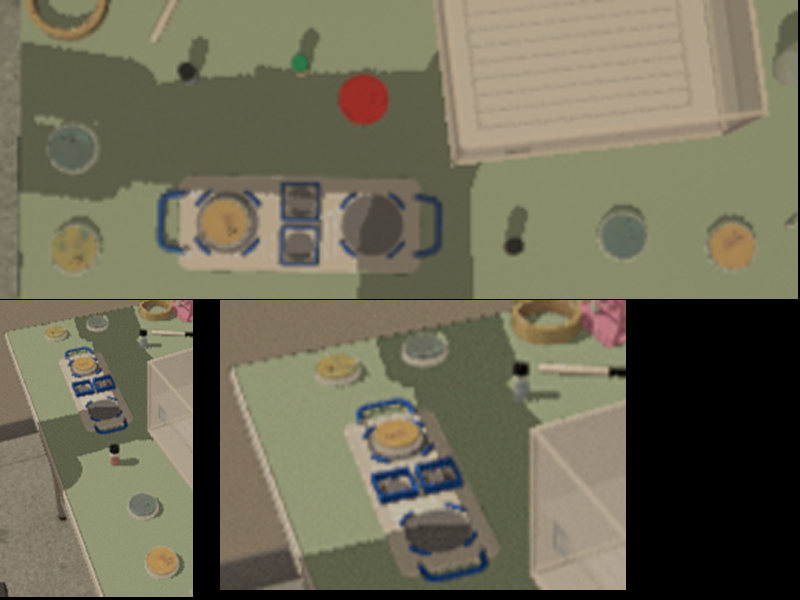

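```bash
cat >> h.py <<'E'
def blob(s,f,u,v,r):
    "largest component of mask f(hsv) near u,v -> centre of min. enclosing ellipse/moments"
    h=cv2.cvtColor(s['frame'],cv2.COLOR_RGB2HSV).astype(int)
    m=f(h).astype(np.uint8);w=np.zeros_like(m);cv2.circle(w,(int(u),int(v)),r,1,-1);m&=w
    n,l,st,c=cv2.connectedComponentsWithStats(m)
    if n<2:return None
    i=1+np.argmax(st[1:,4]);return c[i].round(2),st[i]
E
python3 - <<'E'
from h import *
t=snapshot('top');s=snapshot('side')
for S in(t,s):
  h=cv2.cvtColor(S['frame'],cv2.COLOR_RGB2HSV)
  pts=dict(tealA=(145,177),tealB=(338,207),yel=(146,212),orr=(377,211),old=(199,203),vb=(186,150),vp=(300,211),vg=(226,147),white=(215,203),blue=(176,203),gr=(320,200),shad=(170,170)) if S is t else dict(tealA=(220,137),tealB=(253,269),yel=(190,143),orr=(267,309),old=(210,166),vb=(253,144),vp=(233,227))
  for k,(u,v) in pts.items(): print(k,h[v,u], h[v-8,u],h[v,u-10:u+11:2,2])
E
```

```text
tealA [43 36 99] [ 32  34 113] [ 93 102  98 100  99  99  97  98  99 119  99]
tealB [ 52  27 104] [ 30  46 121] [140 132 107 108 106 104 104 105 106 110 142]
yel [ 23 102 138] [ 26  61 147] [140 146 135 128 147 138 137 142 149 135 130]
orr [ 16 123 159] [ 20  77 146] [145 149 165 161 149 159 168 164 164 142 139]
old [ 15 119 152] [ 20  96 146] [130 162 167 167 170 152 153 164 165 139 106]
vb [23 55 42] [ 32  58 109] [139 139 139  92  41  42  58 127 139 139 139]
vp [26 46 44] [33 61 96] [139 139 139 116  49  44  46 128 139 140 140]
vg [ 70 156 119] [33 59 95] [139 139 139 121 117 119  90 139 140 139 139]
white [ 18  62 178] [ 18  62 178] [165 139 106 168 179 178 178 126 108 108 107]
blue [108 148 105] [107 115 102] [139 140 141 140 140 105 127 140 136 177 177]
gr [ 34  61 141] [ 34  61 141] [140 140 140 141 141 141 140 139 140 140 140]
shad [33 58 93] [34 59 95] [94 93 94 94 95 93 94 94 94 94 94]
tealA [ 30  33 107] [20 65 98] [ 94 113 112 108 102 107 109 125 105 117  98]
tealB [ 40  28 110] [ 35  25 113] [142 108 112 110 110 110 104 111 121 115 125]
yel [ 22 111 154] [ 24  64 107] [149 144 168 157 127 154 159 141 126 119 126]
orr [ 17 131 177] [ 19 139 178] [176 176 178 178 179 177 153 158 164 165 178]
old [ 15 122 163] [ 35  60 135] [102 128 179 173 168 163 160 174 179 135  86]
vb [ 0 43 24] [ 33  56 150] [ 98  97  90  97  41  24  21 153 150 149 149]
vp [23 66 31] [39 54 99] [ 94 106 137  82  26  31  36 154 149 152 148]
```

```bash
cat > m.py <<'E'
from h import *
teal=lambda h:(h[:,:,1]<46); org=lambda h:(h[:,:,1]>92)&(h[:,:,0]<28); blk=lambda h:h[:,:,2]<75; red=lambda h:h[:,:,1]>90
if __name__=='__main__':
    t=snapshot('top');s=snapshot('side')
    for nm,f,z,a,b,r in[('tealA',teal,.015,(145,177),(220,137),13),('tealB',teal,.015,(338,207),(253,269),15),('yel',org,.015,(146,212),(190,143),13),
      ('orr',org,.015,(377,211),(267,309),15),('old',org,.02,(199,203),(210,166),13),('vb',blk,.046,(186,150),(253,144),7),('vp',blk,.046,(300,211),(233,228),8),('vg',red,.046,(226,147),(0,0),8)]:
        A=blob(t,f,*a,r);print(nm,'T',A[0],A[1][2:],onz(t,*A[0],z)[:2].round(4),end=' ')
        B=blob(s,f,*b,r) if b[0] else None
        if B: print('S',B[0],B[1][2:],onz(s,*B[0],z)[:2].round(4))
    h=cv2.cvtColor(t['frame'],cv2.COLOR_RGB2HSV)
    m=((h[:,:,0]>98)&(h[:,:,0]<125)&(h[:,:,1]>75)).astype(np.uint8);m[:,:170]=0;m[:,280:]=0;m[:180]=0;m[225:]=0
    ys,xs=np.nonzero(m);print('carrier blue',cv2.minAreaRect(np.c_[xs,ys].astype(np.float32)),xs.min(),xs.max(),ys.min(),ys.max())
    # well window
    w=m.copy();w[:,:216]=0;w[:,234:]=0;ys,xs=np.nonzero(w);rr=cv2.minAreaRect(np.c_[xs,ys].astype(np.float32));print('wells',rr,onz(t,*rr[0],.018).round(4))
    for sl in((165,186),(262,280)):
        w=m.copy();w[:,:sl[0]]=0;w[:,sl[1]:]=0;ys,xs=np.nonzero(w);rr=cv2.minAreaRect(np.c_[xs,ys].astype(np.float32));print('bar',rr,onz(t,*rr[0],.01).round(4),xs.min(),xs.max())
E
python3 m.py
```

```text
tealA T [145.05 176.48] [ 17  18 231] [0.5777 0.3937] S [219.61 135.88] [ 15  11 104] [0.5752 0.3916]
tealB T [338.24 207.39] [ 17  16 221] [ 0.4622 -0.2499] S [252.82 267.6 ] [ 21  18 280] [ 0.4605 -0.2521]
yel T [145.4 212.6] [ 16  15 161] [0.457  0.3922] S [189.4  142.49] [14  8 82] [0.4562 0.3889]
orr T [376.49 211.11] [ 16  15 192] [ 0.4474 -0.3775] S [266.82 308.56] [ 22  20 342] [ 0.4465 -0.3797]
old T [198.06 202.52] [ 15  16 188] [0.4869 0.2169] S [210.57 165.73] [ 15  10 114] [0.4858 0.2126]
vb T [185.23 149.81] [ 6  7 31] [0.6604 0.255 ] S [252.95 143.38] [ 5  5 21] [0.6576 0.2523]
vp T [299.96 210.69] [ 5  6 26] [ 0.4525 -0.1187] S [232.36 227.05] [ 7  7 42] [ 0.4505 -0.1212]
vg T [224.78 146.7 ] [ 6  6 27] [0.6685 0.1244] carrier blue ((224.5, 203.0), (28.0, 99.0), 90.0) 175 274 189 217
wells ((225.0, 203.0), (28.0, 12.0), 90.0) [0.4838 0.1277 0.018 ]
bar ((179.0, 202.5), (21.0, 8.0), 90.0) [0.4888 0.2815 0.01  ] 175 183
bar ((270.3959655761719, 203.68553161621094), (7.800684928894043, 21.02379608154297), 2.726310968399048) [ 0.4791 -0.0236  0.01  ] 266 274
```

Call:
step_arm(
  steps=[
    [0,[0,0,0],0.1174],
    [0,[0,0,0],0.1174],
    [0,[0,0,0],0.1174],
    [0,[0,0,0],0.1174],
    [0,[0,0,0],0.1174],
    [0,[0,0,0],0.1174],
    [0,[0,0,0],0.1174],
    [0,[0,0,0],0.1174],
    [0,[0,0,0],0.1174],
    [0,[0,0,0],0.1174],
    [0,[0,0,0],0.1174],
    [0,[0,0,0],0],
  ],
  grip_force=30,
)

```text
time: 1.4
position: [0.1726, 0.6007, 0.2313]
eef_rot: [180.0, -0.0, 89.9]
wrist_force: [0.2, 0.0, 0.1]
finger_gap: 0.0851
```

Call:
step_arm(
  steps=[
    [0,[-0.015,0.012,0],0],
    [0,[-0.03,0.024,0],0],
    [0,[-0.03,0.024,0],0],
    [0,[-0.03,0.024,0],0],
    [0,[-0.03,0.024,0],0],
    [0,[-0.03,0.024,0],0],
    [0,[-0.03,0.024,0],0],
    [0,[-0.03,0.024,0],0],
    [0,[-0.03,0.024,0],0],
    [0,[-0.03,0.024,0],0],
    [0,[-0.03,0.024,0],0],
    [0,[-0.03,0.024,0],0],
  ],
)

```text
time: 2.4
position: [0.4494, 0.254, 0.2317]
eef_rot: [179.9, -0.0, 90.2]
wrist_force: [0.7, 0.3, 0.6]
finger_gap: 0.0852
```

Call:
step_arm(
  steps=[
    [0,[-0.02,0.018,0.02],0],
    [0,[-0.019,0.019,0.03],0],
    [0,[0,0,0.035],0],
    [0,[0,0,0.035],0],
    [0,[0,0,0.03],0],
    [0,[0,0,0.02],0],
    [0,[0,0,0],0],
    [0,[0,0,0],0],
  ],
)

```text
time: 3.07
position: [0.4844, 0.2162, 0.0603]
eef_rot: [-179.8, 0.1, 90.1]
wrist_force: [1.0, 0.0, -0.1]
finger_gap: 0.0855
```

Run:
```python
from h import *
s=snapshot('side');t=snapshot('top')
im=np.zeros((600,800,3),np.uint8)
a=cv2.resize(s['frame'][110:240,150:280,::-1],None,fx=3,fy=3,interpolation=cv2.INTER_CUBIC);im[:390,:390]=a
a=cv2.resize(t['frame'][140:270,150:280,::-1],None,fx=3,fy=3,interpolation=cv2.INTER_CUBIC);im[:390,400:790]=a
cv2.imwrite('pics/g1.png',im[:390]);print(observe()['position'])
```

```text
[0.4870445  0.2171382  0.06311644]
```

View pics/g1.png

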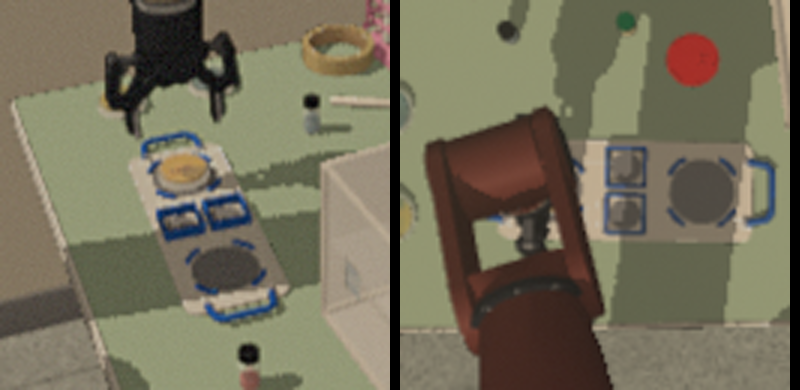

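Call:
step_arm(
  steps=[
    [0,[-0.001,0,0.015],0],
    [0,[0,0,0.018],0],
    [0,[0,0,0.014],0],
    [0,[0,0,0.01],0],
    [0,[0,0,0],0],
    [0.15,[0,0,0],0],
    [0.3,[0,0,0],0],
    [0.4,[0,0,0],0],
    [0.5,[0,0,0],0],
    [0.5,[0,0,0],0],
    [0.5,[0,0,0],0],
    [0.5,[0,0,0],0],
  ],
)

```text
time: 4.17
position: [0.4871, 0.2161, 0.0063]
eef_rot: [179.8, -0.1, 90.0]
wrist_force: [-1.5, -0.3, 5.8]
finger_gap: 0.0586
```

Run:
```python
from h import *
s=snapshot('side');o=observe()
cv2.imwrite('pics/g2.png',cv2.resize(s['frame'][110:200,160:270,::-1],None,fx=5,fy=5,interpolation=cv2.INTER_CUBIC));print(o['position'],o['wrist_force'],o['finger_gap'])
```

```text
[0.48708918 0.21615845 0.00630382] [-1.08666918  0.42755183  5.61082844] 0.05855351453600992
```

View pics/g2.png

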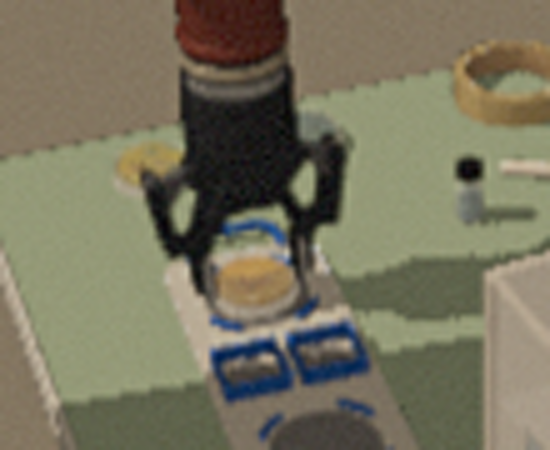

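Call:
step_arm(
  steps=[
    [0.5,[0,0,-0.01],0],
    [0.5,[0,0,-0.02],0],
    [0.5,[0,0,-0.03],0],
    [0.5,[-0.01,-0.001,-0.03],0],
    [0.5,[-0.025,-0.003,-0.01],0],
    [0.5,[-0.035,-0.003,0],0],
    [0.5,[-0.038,-0.003,0],0],
    [0.5,[-0.038,-0.003,0],0],
    [0.5,[-0.038,-0.003,0],0],
    [0.5,[-0.038,-0.003,0],0],
    [0.5,[-0.038,-0.003,0],0],
    [0.5,[-0.038,-0.003,0],0],
  ],
)

```text
time: 5.22
position: [0.46, -0.0842, 0.1053]
eef_rot: [179.9, 0.0, 90.0]
wrist_force: [0.1, -0.6, -0.1]
finger_gap: 0.0582
```

Call:
step_arm(
  steps=[
    [0.5,[-0.038,-0.003,0],0],
    [0.5,[-0.038,-0.003,0],0],
    [0.5,[-0.038,-0.003,0],0],
    [0.5,[-0.038,-0.003,0],0],
    [0.5,[-0.038,-0.003,0],0],
    [0.5,[-0.035,-0.003,0],0],
    [0.5,[-0.03,0,0],0],
    [0.5,[-0.02,0,0.01],0],
    [0.5,[-0.01,0,0.02],0],
    [0.5,[-0.005,0,0.02],0],
    [0.5,[0,0,0.01],0],
    [0.5,[0,0,0],0],
  ],
)

```text
time: 6.22
position: [0.4402, -0.3705, 0.0417]
eef_rot: [-179.8, -0.3, 89.9]
wrist_force: [-0.4, 0.8, -0.7]
finger_gap: 0.0584
```

Run:
```python
from m import *
s=snapshot('side');o=observe();print(o['position'],o['wrist_force'],o['finger_gap'])
h=cv2.cvtColor(s['frame'],cv2.COLOR_RGB2HSV).astype(int)
n,l,st,c=cv2.connectedComponentsWithStats(org(h).astype(np.uint8))
print([(c[i].round(1),st[i]) for i in range(1,n) if st[i][4]>40 and 220<c[i][0]<320])
cv2.imwrite('pics/g3.png',cv2.resize(s['frame'][220:360,190:350,::-1],None,fx=4,fy=4,interpolation=cv2.INTER_CUBIC))
```

```text
[ 0.44111423 -0.37096283  0.04315163] [-0.63603538  0.09030914 -0.72069952] 0.05819838165249753
[(array([262.3, 126.2]), array([251, 118,  24,  17, 282], dtype=int32)), (array([307.2, 126.7]), array([299, 118,  18,  18, 105], dtype=int32)), (array([262.7, 296.5]), array([252, 288,  22,  19, 324], dtype=int32)), (array([268. , 312.6]), array([257, 304,  21,  15, 157], dtype=int32))]
```

View pics/g3.png

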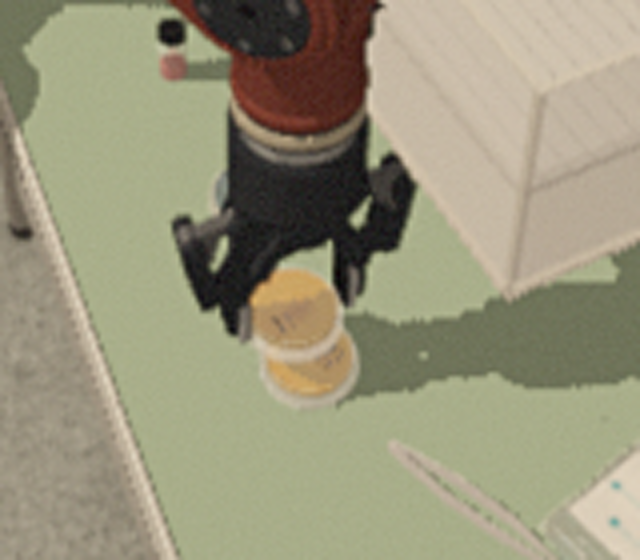

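Run:
```python
from m import *
s=snapshot('side')
P=[observe()['position']]
for z in(.054,.0565,.059): print(z,onz(s,262.7,296.5,z).round(4))
# lower dish must now end in px:
print(proj(s,(.4465,-.3797,.030)),P)
```

```text
0.054 [ 0.4392 -0.3704  0.054 ]
0.0565 [ 0.4385 -0.372   0.0565]
0.059 [ 0.4377 -0.3737  0.059 ]
(np.float64(266.9552120608128), np.float64(304.82242087377784)) [array([ 0.44199818, -0.37160662,  0.04434801])]
```

Call:
step_arm(
  steps=[
    [0.5,[-0.0075,0.007,0],0],
    [0.5,[0,0,0.01],0],
    [0.5,[0,0,0.01],0],
    [0.5,[0,0,0],0],
    [0.5,[0,0,0],0],
  ],
)

```text
time: 6.73
position: [0.4484, -0.3787, 0.023]
eef_rot: [-179.9, -0.1, 90.0]
wrist_force: [0.0, 0.9, -0.7]
finger_gap: 0.0583
```

Run:
```python
from m import *
s=snapshot('side');o=observe();print(o['position'],o['wrist_force'])
B=blob(s,org,266,302,16);print(B)
z=o['position'][2]-.0013+.015
for z in(z-.002,z,z+.002):print(z,onz(s,*B[0],z).round(4))
cv2.imwrite('pics/g4.png',cv2.resize(s['frame'][270:340,220:310,::-1],None,fx=6,fy=6,interpolation=cv2.INTER_CUBIC))
```

```text
[ 0.4487442  -0.37917895  0.02356707] [-0.63975061  0.09403769 -0.55052807]
(array([267.1, 303. ]), array([256, 294,  23,  19, 327], dtype=int32))
0.03526706577645392 [ 0.4472 -0.3785  0.0353]
0.037267065776453924 [ 0.4467 -0.3798  0.0373]
0.039267065776453926 [ 0.4461 -0.3811  0.0393]
```

View pics/g4.png

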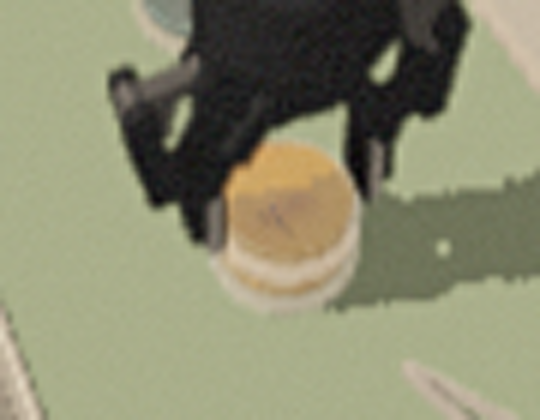

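Call:
step_arm(
  steps=[
    [0.5,[0,0,0.003],0],
    [0.5,[0,0,0.002],0],
    [0.5,[0,0,0.0015],0],
    [0.5,[0,0,0],0],
    [0.5,[0,0,0],0],
  ],
)

```text
time: 7.2
position: [0.4491, -0.3799, 0.0177]
eef_rot: [-180.0, -0.0, 90.0]
wrist_force: [-0.2, -0.3, -0.3]
finger_gap: 0.0583
```

Call:
step_arm(
  steps=[
    [0.5,[0,0,0.0015],0],
    [0.5,[0,0,0],0],
    [0.3,[0,0,0],0],
    [0.2,[0,0,0],0],
    [0.1,[0,0,0],0],
    [0,[0,0,0],0],
    [0,[0,0,0],0],
    [0,[0,0,-0.02],0],
    [0,[0,0,-0.03],0],
    [0,[0,0,-0.03],0],
    [0,[0.02,0,-0.01],0],
    [0,[0.03,0.002,0],0],
  ],
)

```text
time: 8.2
position: [0.4541, -0.3343, 0.1116]
eef_rot: [179.5, 0.5, 89.8]
wrist_force: [0.6, -0.6, -0.1]
finger_gap: 0.0856
```

Call:
step_arm(
  steps=[
    [0,[0.03,0.004,0],0],
    [0,[0.025,0.004,0],0],
    [0,[0.018,0.003,0],0],
    [0,[0.005,0,0.01],0],
    [0,[0,0,0.02],0],
    [0,[0,0,0.01],0],
    [0,[0,0,0],0],
    [0,[0,0,0],0],
  ],
)

```text
time: 8.87
position: [0.4613, -0.2519, 0.0652]
eef_rot: [-179.9, -0.1, 89.9]
wrist_force: [-0.1, 0.3, -0.1]
finger_gap: 0.0855
```

Run:
```python
from m import *
s=snapshot('side');t=snapshot('top');o=observe();print(o['position'],o['wrist_force'],o['finger_gap'])
B=blob(s,org,267,305,17);print(B,onz(s,*B[0],.03).round(4))
B=blob(t,org,376,211,15);print(B,onz(t,*B[0],.03).round(4))
cv2.imwrite('pics/g5.png',cv2.resize(s['frame'][215:335,195:345,::-1],None,fx=4,fy=4,interpolation=cv2.INTER_CUBIC))
```

```text
[ 0.46259746 -0.2528379   0.06674526] [0.02904793 0.94810449 0.80677003] 0.08581495387849761
(array([267.56, 305.29]), array([257, 296,  22,  20, 343], dtype=int32)) [ 0.4473 -0.3814  0.03  ]
(array([373.98, 209.95]), array([361, 196,  28,  31, 580], dtype=int32)) [ 0.4509 -0.3656  0.03  ]
```

View pics/g5.png

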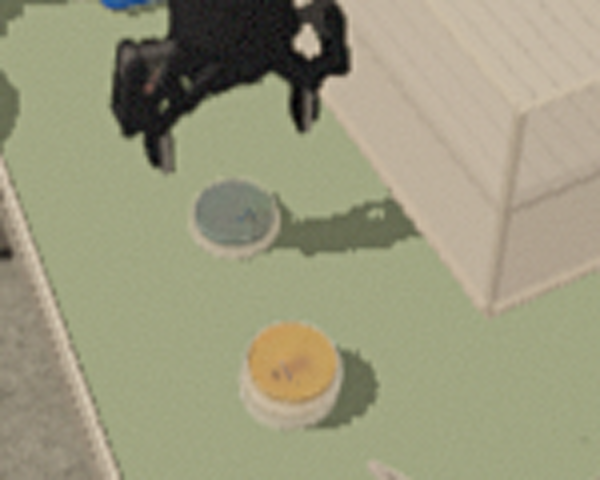

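Call:
step_arm(
  steps=[
    [0,[0.001,0,0.015],0],
    [0,[0,0,0.02],0],
    [0,[0,0,0.016],0],
    [0,[0,0,0.011],0],
    [0,[0,0,0],0],
    [0.15,[0,0,0],0],
    [0.3,[0,0,0],0],
    [0.4,[0,0,0],0],
    [0.5,[0,0,0],0],
    [0.5,[0,0,0],0],
    [0.5,[0,0,0],0],
    [0.5,[0,0,0],0],
  ],
)

```text
time: 9.97
position: [0.4636, -0.252, 0.006]
eef_rot: [179.9, 0.1, 90.0]
wrist_force: [-0.3, -0.1, 6.1]
finger_gap: 0.0579
```

Call:
step_arm(
  steps=[
    [0.5,[0,0,-0.01],0],
    [0.5,[0,0,-0.02],0],
    [0.5,[0,0,-0.03],0],
    [0.5,[0.01,0,-0.03],0],
    [0.5,[0.025,0.002,-0.01],0],
    [0.5,[0.035,0.002,0],0],
    [0.5,[0.035,0.002,0],0],
    [0.5,[0.035,0.002,0],0],
    [0.5,[0.035,0.002,0],0],
    [0.5,[0.035,0.002,0],0],
    [0.5,[0.035,0.002,0],0],
    [0.5,[0.03,0.003,0],0],
  ],
)

```text
time: 10.97
position: [0.4786, 0.0263, 0.1047]
eef_rot: [180.0, -0.0, 90.0]
wrist_force: [0.6, 0.2, -0.7]
finger_gap: 0.058
```

Call:
step_arm(
  steps=[
    [0.5,[0.015,0,0.015],0],
    [0.5,[0.0045,0,0.03],0],
    [0.5,[0,0,0.02],0],
    [0.5,[0,0,0.01],0],
    [0.5,[0,0,0],0],
    [0.5,[0,0,0],0],
  ],
)

```text
time: 11.47
position: [0.4792, 0.0434, 0.0294]
eef_rot: [-180.0, -0.0, 90.0]
wrist_force: [-1.0, -0.1, -0.3]
finger_gap: 0.0577
```

Run:
```python
from m import *
s=snapshot('side');o=observe();print(o['position'],o['wrist_force'],o['finger_gap'])
print(proj(s,(.480,.042,.005)))
cv2.imwrite('pics/g6.png',cv2.resize(s['frame'][140:240,170:290,::-1],None,fx=5,fy=5,interpolation=cv2.INTER_CUBIC))
```

```text
[0.48025412 0.04326521 0.03027248] [0.53523037 1.29818334 0.17102041] 0.057695910309042996
(np.float64(224.73853162392055), np.float64(199.79334507077164))
```

View pics/g6.png

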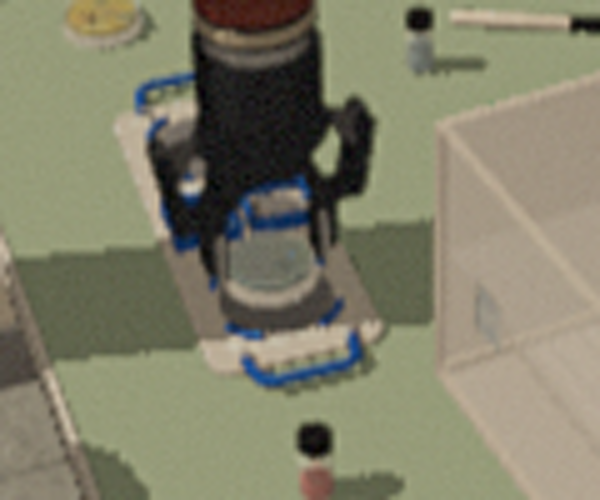

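Call:
step_arm(
  steps=[
    [0.5,[0,0,0.008],0],
    [0.5,[0,0,0.006],0],
    [0.5,[0,0,0.003],0],
    [0.5,[0,0,0.002],0],
    [0.5,[0,0,0],0],
    [0.5,[0,0,0],0],
  ],
)

```text
time: 12.02
position: [0.4793, 0.0434, 0.0111]
eef_rot: [-179.9, 0.0, 90.0]
wrist_force: [-2.9, -1.0, 5.9]
finger_gap: 0.0579
```

Call:
step_arm(
  steps=[
    [0.5,[0,0,0],0],
    [0.3,[0,0,0],0],
    [0.2,[0,0,0],0],
    [0.1,[0,0,0],0],
    [0,[0,0,0],0],
    [0,[0,0,0],0],
    [0,[0,0,-0.02],0],
    [0,[0,0,-0.03],0],
    [0,[0,0,-0.03],0],
    [0,[0.02,0.005,-0.01],0],
    [0,[0.03,0.008,0],0],
    [0,[0.035,0.01,0],0],
  ],
)

```text
time: 13.02
position: [0.5036, 0.1286, 0.102]
eef_rot: [179.8, 0.0, 89.8]
wrist_force: [0.7, 0.2, 0.0]
finger_gap: 0.0856
```

Call:
step_arm(
  steps=[
    [0,[0.035,0.01,0],0],
    [0,[0.035,0.01,0],0],
    [0,[0.035,0.01,0],0],
    [0,[0.035,0.01,0],0],
    [0,[0.035,0.01,0],0],
    [0,[0.035,0.01,0],0],
    [0,[0.035,0.01,0],0],
    [0,[0.0145,0.004,0.01],0],
    [0,[0.005,0,0.02],0],
    [0,[0,0,0.01],0],
    [0,[0,0,0],0],
    [0,[0,0,0],0],
  ],
)

```text
time: 14.02
position: [0.5751, 0.3917, 0.0584]
eef_rot: [-179.8, 0.1, 90.0]
wrist_force: [0.4, -0.2, 0.7]
finger_gap: 0.0855
```

Run:
```python
from m import *
s=snapshot('side');t=snapshot('top');o=observe();print(o['position'],o['wrist_force'],o['finger_gap'])
im=np.zeros((400,800,3),np.uint8)
im[:,:400]=cv2.resize(s['frame'][100:220,170:290,::-1],(400,400),interpolation=cv2.INTER_CUBIC)
im[:,400:]=cv2.resize(t['frame'][140:240,200:300,::-1],(400,400),interpolation=cv2.INTER_CUBIC)
cv2.imwrite('pics/g7.png',im)
for S,u,v in((t,250,204),(s,225,196)):
    B=blob(S,lambda h:(h[:,:,1]<46)&(h[:,:,0]>28),u,v,14);print(B,onz(S,*B[0],.02).round(4))
```

```text
[0.57686934 0.39230258 0.0608847 ] [-0.20208471 -0.11935048 -0.89870557] 0.08557706973562973
(array([250.08, 204.2 ]), array([242, 196,  17,  17, 203], dtype=int32)) [0.4781 0.0443 0.02  ]
(array([224.55, 196.8 ]), array([216, 190,  17,  13, 122], dtype=int32)) [0.4791 0.0391 0.02  ]
```

View pics/g7.png

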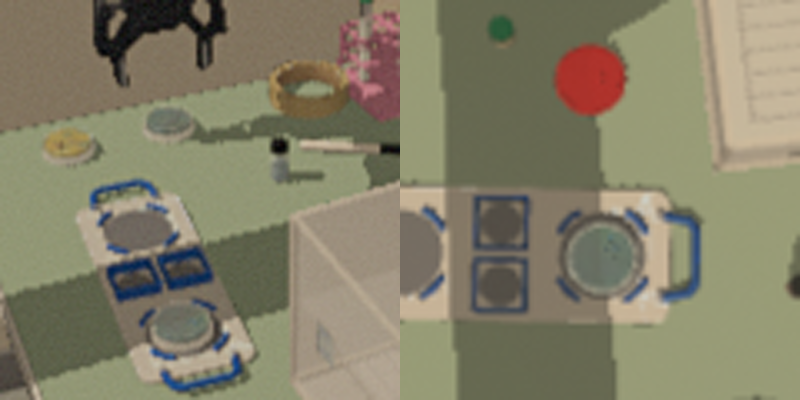

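Call:
step_arm(
  steps=[
    [0,[0.0005,0,0.015],0],
    [0,[0,0,0.018],0],
    [0,[0,0,0.013],0],
    [0,[0,0,0.0095],0],
    [0,[0,0,0],0],
    [0.15,[0,0,0],0],
    [0.3,[0,0,0],0],
    [0.4,[0,0,0],0],
    [0.5,[0,0,0],0],
    [0.5,[0,0,0],0],
    [0.5,[0,0,0],0],
    [0.5,[0,0,0],0],
  ],
)

```text
time: 15.12
position: [0.5776, 0.3942, 0.0062]
eef_rot: [179.9, -0.1, 90.0]
wrist_force: [0.7, 0.7, 5.2]
finger_gap: 0.058
```

Call:
step_arm(
  steps=[
    [0.5,[0,0,-0.01],0],
    [0.5,[0,0,-0.02],0],
    [0.5,[0,0,-0.03],0],
    [0.5,[-0.01,-0.005,-0.02],0],
    [0.5,[-0.03,-0.015,0],0],
    [0.5,[-0.035,-0.0175,0],0],
    [0.5,[-0.035,-0.0175,0],0],
    [0.5,[-0.035,-0.0175,0],0],
    [0.5,[-0.025,-0.0125,0],0],
    [0.5,[-0.0105,-0.0055,0.02],0],
    [0.5,[0,0,0.025],0],
    [0.5,[0,0,0.01],0],
  ],
)

```text
time: 16.12
position: [0.4829, 0.2114, 0.0274]
eef_rot: [-179.7, 0.1, 89.9]
wrist_force: [0.2, -1.0, -1.0]
finger_gap: 0.0576
```

Call:
step_arm(
  steps=[
    [0.5,[0,0,0],0],
    [0.5,[0,0,0],0],
  ],
)

```text
time: 16.28
position: [0.4854, 0.2132, 0.0294]
eef_rot: [-179.9, 0.0, 90.0]
wrist_force: [0.6, 0.6, -0.1]
finger_gap: 0.0579
```

Run:
```python
from m import *
s=snapshot('side');o=observe();print(o['position'],o['wrist_force'],o['finger_gap'])
cv2.imwrite('pics/g8.png',cv2.resize(s['frame'][110:220,160:280,::-1],None,fx=4,fy=4,interpolation=cv2.INTER_CUBIC))
```

```text
[0.48655115 0.21362664 0.03038316] [ 0.1250058  -0.6338461  -0.67051917] 0.05750313755648321
```

View pics/g8.png

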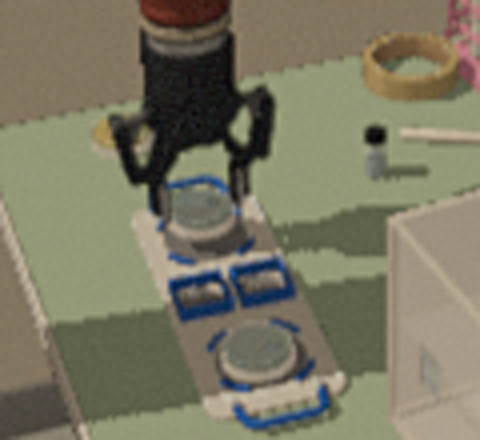

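Call:
step_arm(
  steps=[
    [0.5,[0,0,0.008],0],
    [0.5,[0,0,0.006],0],
    [0.5,[0,0,0.003],0],
    [0.5,[0,0,0.0022],0],
    [0.5,[0,0,0],0],
    [0.5,[0,0,0],0],
    [0.3,[0,0,0],0],
    [0.2,[0,0,0],0],
    [0.1,[0,0,0],0],
    [0,[0,0,0],0],
    [0,[0,0,0],0],
    [0,[0,0,-0.02],0],
  ],
)

```text
time: 17.33
position: [0.4822, 0.2119, 0.0271]
eef_rot: [-179.5, 0.1, 90.0]
wrist_force: [-1.2, -0.8, -0.3]
finger_gap: 0.0855
```

Call:
step_arm(
  steps=[
    [0,[0,0,-0.03],0],
    [0,[0,0,-0.03],0],
    [0,[0.004,0.02,-0.01],0],
    [0,[0.008,0.035,0],0],
    [0,[0.008,0.035,0],0],
    [0.1,[0.008,0.035,0],0],
    [0.2,[0.008,0.03,0],0],
    [0.3,[0.0045,0.018,0],0],
    [0.3,[0,0,0.015],0],
    [0.3,[0,0,0.01],0],
    [0.3,[0,0,0],0],
    [0.3,[0,0,0],0],
  ],
)

```text
time: 18.33
position: [0.6552, 0.2527, 0.0723]
eef_rot: [-179.6, 0.1, 90.0]
wrist_force: [0.1, 0.6, 0.1]
finger_gap: 0.0596
```

Run:
```python
from m import *
s=snapshot('side');t=snapshot('top');o=observe();print(o['position'],o['wrist_force'],o['finger_gap'])
B=blob(s,lambda h:(h[:,:,1]<46)&(h[:,:,0]>25),210,166,13);print(B,onz(s,*B[0],.02).round(4))
im=np.zeros((400,800,3),np.uint8)
im[:,:400]=cv2.resize(s['frame'][80:200,180:300,::-1],(400,400),interpolation=cv2.INTER_CUBIC)
im[:,400:]=cv2.resize(t['frame'][130:230,160:260,::-1],(400,400),interpolation=cv2.INTER_CUBIC)
cv2.imwrite('pics/g9.png',im)
```

```text
[0.65725047 0.25325372 0.07487954] [ 0.7055378  -0.0686598  -0.41309223] 0.05976968247154244
(array([209.91, 165.95]), array([202, 162,  17,   9, 118], dtype=int32)) [0.4833 0.2122 0.02  ]
```

View pics/g9.png

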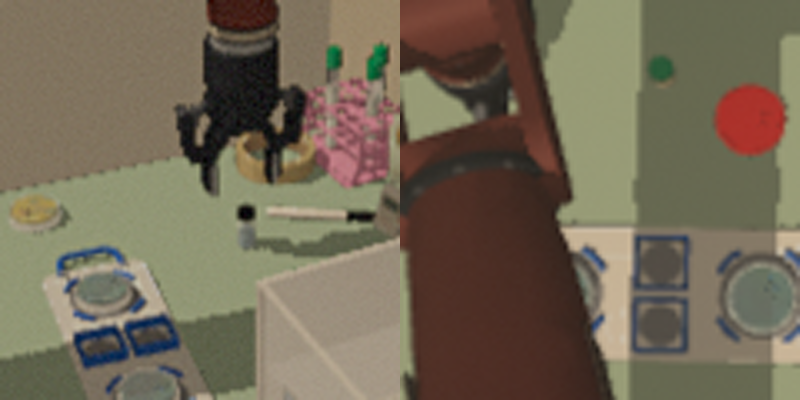

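Call:
step_arm(
  steps=[
    [0.3,[0,0.0015,0.012],0],
    [0.3,[0,0,0.015],0],
    [0.3,[0,0,0.015],0],
    [0.3,[0,0,0.0145],0],
    [0.3,[0,0,0],0],
    [0.45,[0,0,0],0],
    [0.6,[0,0,0],0],
    [0.7,[0,0,0],0],
    [0.8,[0,0,0],0],
    [0.85,[0,0,0],0],
    [0.85,[0,0,0],0],
    [0.85,[0,0,0],0],
  ],
)

```text
time: 19.43
position: [0.6613, 0.2538, 0.0203]
eef_rot: [179.9, -0.0, 90.0]
wrist_force: [0.9, 0.4, 1.6]
finger_gap: 0.0193
```

Call:
step_arm(
  steps=[
    [0.85,[0,0,0],0],
    [0.85,[0,0,0],0],
  ],
)

```text
time: 19.6
position: [0.6613, 0.2538, 0.0202]
eef_rot: [179.9, -0.0, 90.0]
wrist_force: [-0.3, 0.5, 4.2]
finger_gap: 0.0195
```

Call:
step_arm(
  steps=[
    [0.85,[0,0,-0.01],0],
    [0.85,[0,0,-0.02],0],
    [0.85,[0,0,-0.03],0],
    [0.85,[-0.005,-0.006,-0.03],0],
    [0.85,[-0.015,-0.018,-0.01],0],
    [0.85,[-0.022,-0.026,0],0],
    [0.85,[-0.022,-0.026,0],0],
    [0.85,[-0.022,-0.026,0],0],
    [0.85,[-0.02,-0.024,0],0],
    [0.85,[-0.014,-0.017,0],0],
    [0.85,[-0.0075,-0.008,0.01],0],
    [0.85,[0,0,0.025],0],
  ],
)

```text
time: 20.6
position: [0.5101, 0.125, 0.0871]
eef_rot: [179.7, -0.0, 89.9]
wrist_force: [1.5, -0.6, -0.2]
finger_gap: 0.0197
```

Call:
step_arm(
  steps=[
    [0.85,[0,0,0.02],0],
    [0.85,[0,0,0.01],0],
    [0.85,[0,0,0],0],
    [0.85,[0,0,0],0],
  ],
)

```text
time: 20.93
position: [0.5089, 0.1261, 0.0538]
eef_rot: [-179.9, 0.0, 90.0]
wrist_force: [-0.0, -0.5, 0.4]
finger_gap: 0.0192
```

Run:
```python
from m import *
s=snapshot('side');o=observe();print(o['position'],o['wrist_force'],o['finger_gap'])
print([np.round(proj(s,p),1) for p in((.509,.126,.018),(.457,.128,.018))])
cv2.imwrite('pics/g10.png',cv2.resize(s['frame'][120:220,180:280,::-1],None,fx=5,fy=5,interpolation=cv2.INTER_CUBIC))
```

```text
[0.51000958 0.12625151 0.0547805 ] [0.614263   0.30764379 0.58828706] 0.019388046091474265
[array([224.9, 179.2]), array([209.6, 182.4])]
```

View pics/g10.png

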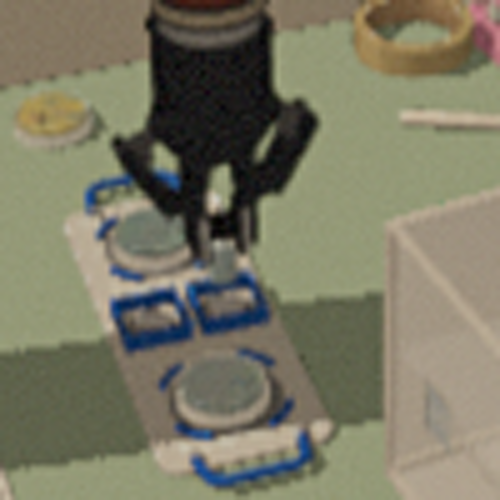

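Call:
step_arm(
  steps=[
    [0.85,[-0.001,0.001,0.008],0],
    [0.85,[0,0,0.008],0],
    [0.85,[0,0,0.007],0],
    [0.85,[0,0,0.004],0],
    [0.85,[0,0,0.002],0],
    [0.85,[0,0,0],0],
    [0.85,[0,0,0],0],
  ],
)

```text
time: 21.57
position: [0.5099, 0.1251, 0.0251]
eef_rot: [-179.9, 0.0, 90.0]
wrist_force: [-1.6, 0.6, 3.6]
finger_gap: 0.0194
```

Call:
step_arm(
  steps=[
    [0.75,[0,0,0],0],
    [0.65,[0,0,0],0],
    [0.55,[0,0,0],0],
    [0.5,[0,0,0],0],
    [0.5,[0,0,0],0],
    [0.5,[0,0,-0.02],0],
    [0.5,[0,0,-0.03],0],
    [0.5,[0,0,-0.03],0],
    [0.4,[-0.015,-0.003,-0.01],0],
    [0.3,[-0.03,-0.008,0],0],
    [0.3,[-0.035,-0.009,0],0],
    [0.3,[-0.035,-0.009,0],0],
  ],
)

```text
time: 22.57
position: [0.4814, 0.0093, 0.1158]
eef_rot: [179.9, 0.0, 90.1]
wrist_force: [0.9, -1.0, -0.1]
finger_gap: 0.0597
```

Call:
step_arm(
  steps=[
    [0.3,[-0.035,-0.009,0],0],
    [0.3,[-0.035,-0.009,0],0],
    [0.3,[-0.03,-0.008,0],0],
    [0.3,[-0.02,-0.005,0],0],
    [0.3,[-0.01,0,0.01],0],
    [0.3,[0,0,0.02],0],
    [0.3,[0,0,0.01],0],
    [0.3,[0,0,0],0],
    [0.3,[0,0,0],0],
  ],
)

```text
time: 23.32
position: [0.4493, -0.1188, 0.0738]
eef_rot: [-179.8, -0.1, 90.0]
wrist_force: [-0.7, -0.4, 0.1]
finger_gap: 0.0598
```

Run:
```python
from m import *
s=snapshot('side');o=observe();print(o['position'],o['wrist_force'],o['finger_gap'])
im=np.zeros((400,800,3),np.uint8)
im[:,:400]=cv2.resize(s['frame'][130:230,180:280,::-1],(400,400),interpolation=cv2.INTER_CUBIC)
im[:,400:]=cv2.resize(s['frame'][150:270,180:300,::-1],(400,400),interpolation=cv2.INTER_CUBIC)
cv2.imwrite('pics/g11.png',im)
B=blob(s,blk,232,228,6);print(B)
```

```text
[ 0.45023915 -0.11910866  0.07475814] [-4.74090436e-07  1.24017840e-01  9.42084821e-01] 0.05982189801588595
(array([232.43, 227.57]), array([230, 225,   6,   6,  35], dtype=int32))
```

View pics/g11.png

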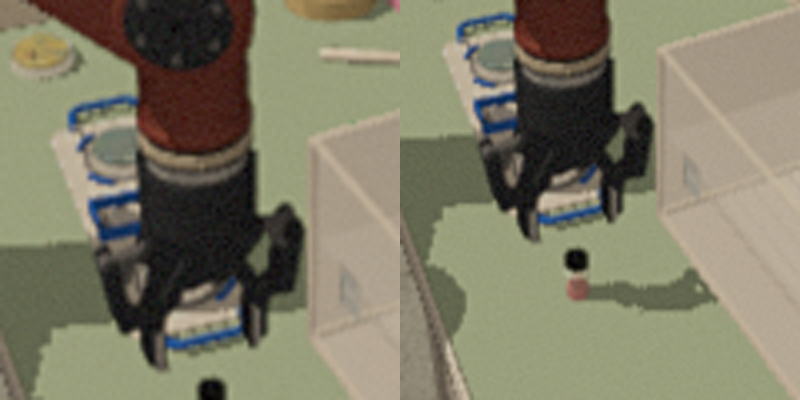

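Call:
step_arm(
  steps=[
    [0.3,[-0.0008,0.0015,0.012],0],
    [0.3,[0,0,0.015],0],
    [0.3,[0,0,0.015],0],
    [0.3,[0,0,0.014],0],
    [0.3,[0,0,0],0],
    [0.45,[0,0,0],0],
    [0.6,[0,0,0],0],
    [0.7,[0,0,0],0],
    [0.8,[0,0,0],0],
    [0.85,[0,0,0],0],
    [0.85,[0,0,0],0],
    [0.85,[0,0,0],0],
  ],
)

```text
time: 24.37
position: [0.4531, -0.1211, 0.0204]
eef_rot: [179.9, 0.0, 90.0]
wrist_force: [0.0, 1.4, 6.1]
finger_gap: 0.0196
```

Call:
step_arm(
  steps=[
    [0.85,[0,0,0],0],
    [0.85,[0,0,0],0],
  ],
)

```text
time: 24.53
position: [0.4532, -0.1211, 0.0204]
eef_rot: [179.9, 0.0, 90.0]
wrist_force: [-0.1, 0.9, 6.2]
finger_gap: 0.0193
```

Call:
step_arm(
  steps=[
    [0.85,[0,0,-0.01],0],
    [0.85,[0,0,-0.02],0],
    [0.85,[0,0,-0.03],0],
    [0.85,[0.01,0,-0.03],0],
    [0.85,[0.025,0,-0.01],0],
    [0.85,[0.035,0.001,0],0],
    [0.85,[0.035,0.001,0],0],
    [0.85,[0.035,0.001,0],0],
    [0.85,[0.035,0.001,0],0],
    [0.85,[0.035,0.001,0],0],
    [0.85,[0.02,0.0015,0],0],
    [0.85,[0.0125,0,0],0],
  ],
)

```text
time: 25.53
position: [0.4579, 0.1241, 0.1195]
eef_rot: [180.0, -0.0, 90.1]
wrist_force: [1.2, 0.4, -0.9]
finger_gap: 0.0195
```

Call:
step_arm(
  steps=[
    [0.85,[0.005,0,0.015],0],
    [0.85,[0,0,0.025],0],
    [0.85,[0,0,0.02],0],
    [0.85,[0,0,0.005],0],
    [0.85,[0,0,0],0],
    [0.85,[0,0,0],0],
  ],
)

```text
time: 26.03
position: [0.4585, 0.1266, 0.0545]
eef_rot: [-180.0, 0.0, 90.0]
wrist_force: [-0.0, -0.0, 0.4]
finger_gap: 0.0196
```

Run:
```python
from m import *
s=snapshot('side');o=observe();print(o['position'],o['wrist_force'],o['finger_gap'])
cv2.imwrite('pics/g12.png',cv2.resize(s['frame'][120:220,180:280,::-1],None,fx=5,fy=5,interpolation=cv2.INTER_CUBIC))
```

```text
[0.45928105 0.12673161 0.055225  ] [ 0.49660725  0.36634616 -0.60710199] 0.01956582621788063
```

View pics/g12.png

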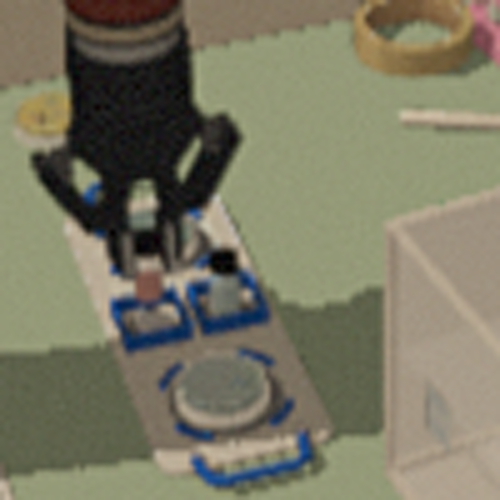

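Call:
step_arm(
  steps=[
    [0.85,[-0.0005,0,0.008],0],
    [0.85,[0,0,0.008],0],
    [0.85,[0,0,0.007],0],
    [0.85,[0,0,0.004],0],
    [0.85,[0,0,0.002],0],
    [0.85,[0,0,0],0],
    [0.85,[0,0,0],0],
  ],
)

```text
time: 26.67
position: [0.4578, 0.1262, 0.0254]
eef_rot: [-179.9, 0.0, 90.0]
wrist_force: [-2.1, -0.4, 6.3]
finger_gap: 0.0198
```

Call:
step_arm(
  steps=[
    [0.75,[0,0,0],0],
    [0.67,[0,0,0],0],
    [0.62,[0,0,0],0],
    [0.62,[0,0,0],0],
    [0.62,[0,0,-0.015],0],
    [0.62,[0,0,-0.025],0],
    [0.6,[0,0,-0.03],0],
    [0.5,[0,0,-0.03],0],
    [0.3,[0.01,0,-0.03],0],
    [0,[0.025,0,-0.02],0],
    [0,[0.035,0,0],0],
    [0,[0.035,0,0],0],
  ],
)

```text
time: 27.67
position: [0.4602, 0.2325, 0.1778]
eef_rot: [179.7, -0.1, 89.9]
wrist_force: [0.8, 0.4, -0.6]
finger_gap: 0.0853
```

Call:
step_arm(
  steps=[
    [0,[0.035,0,0],0],
    [0,[0.035,0,0],0],
    [0,[0.035,0,0],0],
    [0,[0.035,0,0],0],
    [0,[0.035,0,0],0],
    [0,[0.035,-0.01,0],0],
    [0,[0.035,-0.01,0],0],
    [0,[0.02,0,0],0],
    [0,[0,0,0],0],
    [0,[0,0,0],0],
    [0,[0,0,0],0],
    [0,[0,0,0],0],
  ],
)

```text
time: 28.67
position: [0.4388, 0.495, 0.1747]
eef_rot: [-180.0, 0.1, 89.9]
wrist_force: [0.1, 0.3, -0.0]
finger_gap: 0.0851
```

Run:
```python
from m import *
s=snapshot('side');t=snapshot('top');o=observe();print(o['position'],o['wrist_force'],o['time'])
im=np.zeros((600,800,3),np.uint8)
im[:400,:400]=cv2.resize(s['frame'][120:220,170:270,::-1],(400,400),interpolation=cv2.INTER_CUBIC)
im[:400,400:]=cv2.resize(t['frame'][140:240,180:280,::-1],(400,400),interpolation=cv2.INTER_CUBIC)
im[400:,:]=cv2.resize(t['frame'][160:235,120:420,::-1],(800,200),interpolation=cv2.INTER_CUBIC)
cv2.imwrite('pics/g13.png',im)
T=lambda h:(h[:,:,1]<46)&(h[:,:,0]>25)
for nm,S,f,u,v,r,z in(('stack',t,org,376,210,15,.03),('stack',s,org,267,305,17,.03),('n-',t,T,250,204,13,.02),('n+',t,T,198,203,13,.02),('n+',s,T,210,166,13,.02),('yel',s,org,190,143,13,.015),('yel',t,org,146,212,13,.015),('vg',t,red,226,147,8,.046)):
    B=blob(S,f,u,v,r);print(nm,B and (B[0],B[1][2:],onz(S,*B[0],z)[:2].round(4)))
```

```text
[0.43893317 0.49502293 0.1750114 ] [-0.65360608 -0.07843277 -0.2783165 ] 28.7667
stack (array([377.9 , 210.65]), array([ 16,  16, 194], dtype=int32), array([ 0.4483, -0.3786]))
stack (array([267.55, 305.36]), array([ 22,  20, 353], dtype=int32), array([ 0.4472, -0.3816]))
n- (array([250.12, 204.19]), array([ 17,  17, 223], dtype=int32), array([0.4782, 0.0442]))
n+ (array([198.91, 202.99]), array([ 17,  17, 232], dtype=int32), array([0.4853, 0.2141]))
n+ (array([209.92, 165.99]), array([ 16,   9, 118], dtype=int32), array([0.4833, 0.212 ]))
yel (array([189.48, 142.48]), array([13,  8, 81], dtype=int32), array([0.4565, 0.3889]))
yel (array([145.41, 212.59]), array([ 16,  15, 161], dtype=int32), array([0.457 , 0.3922]))
vg (array([224.96, 146.61]), array([ 5,  6, 23], dtype=int32), array([0.6688, 0.1238]))
```

View pics/g13.png

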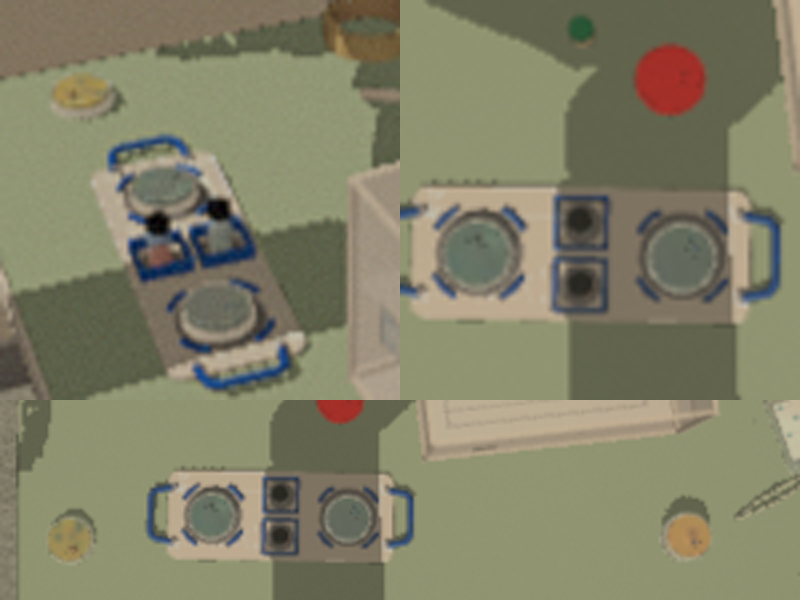

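All the parts are in place, so I'm handing the job in.

```bash
python3 -c "
from cell import *
print(finish_job())"
```

```text
the job is handed in; nothing more can be done
None
```

The carrier is made up as asked, in the order asked, and I handed the job in at about 29 s of robot time. `finish_job()` gives no verdict.

- **Stack:** the old orange dish sits on the bench orange dish. The two cameras put it 1.4 mm and 2.0 mm off the lower dish's centre as measured at the start.
- **Nests:** both blue-green dishes lie flat, inside the four lips of their nests.
- **Wells:** in the final pictures both black-capped vials stand upright, blue in the +x well and pink in the −x well.
- **Left alone:** the yellow dish and the green-capped vial measure within 1 mm of their starting positions. I did not touch the red look-alike dish, and the final picture still shows it in its original spot.
- **Forces and clearance:** wrist force readings stayed at about 6 N or below, and the arm ended clear of everything.

No check failed. The two cameras disagreed with each other by 2–5 mm throughout, a little more than the stated calibration error in places, so I averaged them for the grasps. I viewed 16 pictures, the maximum.

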